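Set the carriage drag nut with the film sprocket fitted

TASK

First fit the black film sprocket wheel, toothed flange down, over the thin steel spindle on the blue carriage so that it sits fully down on its shoulder, and let go of it. Then screw the brass knurled nut on the same carriage down (clockwise seen from above) until it bottoms out, back it off a quarter turn, and finish while still holding the nut gripped there, as if the thread locker were setting. Leave the other parts on the shelf where they are.

Things in the scene. Friction and masses are not known exactly. Their poses are not given: they have to be found in the camera images.
- sprocket: matte black film sprocket wheel, loose, axis (own z) upright; origin under its centre. Flange 52 mm diameter (56 over the teeth) from 0 to 10 mm height, then a plain round hub 32 mm diameter up to 36 mm: grip the hub. 15 mm bore right through. About 70 g. Stands in one of three places on the right of the shelf, swapped with the gear and the bushing
- spindle_seat (a point): centre of the shoulder, 70 mm above the shelf, on which the sprocket's underside must rest: top of a steel pedestal 22 mm diameter, 25 mm high, on the blue carriage. From it a 10 mm pin with tapered tip rises 26 mm, ending 10 mm below the top of the seated sprocket. z is up; y runs along the rail towards the nut, whose axis is 120 mm away
- rail: steel slide rail on a base plate 90 x 280 mm, fixed, left half of the shelf; origin under its middle, y along it. On it a blue carriage 56 x 180 mm, top 45 mm above the shelf, within 30 mm of the middle; stiff (45 N to slide), no need to move it. It carries the spindle (towards -y) and the nut (towards +y)
- nut: round knurled brass nut, 34 mm diameter, 24 mm high, already started on an upright 10 mm stud that shows up to 10 mm above it. Origin at the centre of its underside: 67 mm above the shelf when bottomed, up to 2 mm higher at the start. z up; x along the red index line on top, turning with it. Below is a 24 mm boss 22 mm high. It stays where left; regrip freely
- nut_turn (a joint): turn of the nut in rad, growing as it is screwed down (clockwise from above); hard stop (bottomed out) at 4.0. Starts between 1.6 and 2.6. Thread 5 mm per turn (0.8 mm down per rad). Turning takes about 0.1 N m; at the stop the fingers slip round it. A quarter turn back from the stop is 2.43
- gear: white nylon drive gear, loose bystander, 53 mm diameter, 12 mm thick with a hub to 22 mm height; origin under its centre
- bushing: bronze bushing, loose bystander, 28 mm diameter, 24 mm high; origin under its centre
- cup: pale grey plastic coin return cup, loose bystander, open box 65 x 85 mm, 42 mm high, with a small lip; origin under its centre
- driver: screwdriver lying at the back, loose bystander
- bottle: small blue bottle with a red cap, 36 mm diameter, 85 mm high, loose bystander on the left; origin under its centre
There are look-alikes about, which are no part of the job. Leave any green or purple look-alike of the sprocket alone.

How it is judged:
By the outcome, as a careful person would: the job done as asked, in the order asked, and still so for the second after the job is handed in, while the arm keeps its last pose, push and grip.
It also fails if it takes over 64 s, if anything falls off the work surface, if the arm or the gripper's body presses on something with over 40 N, if the wrist force passes 120 N, or if a joint passes its speed limit or range.

ROBOT

A 6-joint arm with a two-finger parallel gripper is mounted at the origin on the work surface. World frame = base frame: x ahead of the robot, y to its left, z up, the work surface at z = 0. Lengths are in m, angles in rad, forces in N, time in s.
With the tool pointing down it reaches from about 0.3 to 0.95 m from the base axis. Payload 3.1 kg.
Tool frame: the origin (TCP) lies midway between the tips of the shut fingers; the grasp point (between the pads) lies 19 mm behind it (grip_point_offset is the distance from the TCP to the grasp point, in m); z points along the fingers, y is the line along which they close (so a half turn about z gives the same grasp; the last joint's range is limited). The gripper opens to 85 mm and grips with 20 to 120 N. Pads are 22 mm wide; open, the fingers measure 114 mm over their backs; the gripper's body (76 mm by 85 mm) begins 54 mm behind the grasp point. The pads swing forward as they close: fully open they stand 13 mm farther back than shut.
Start: joints at [-1.416, 0.308, 1.634, -0, 1.2, -0.07], TCP at [0.139, -0.609, 0.203] pointing down, gripper open.
Joint ranges: [-3.06, 3.06], [-0.79, 1.96], [0.05, 2.63], [-1.19, 4.34], [0.05, 2.64], [-2.94, 2.94]. Speed limits (rad/s): [2.79, 2.79, 3.14, 3.14, 3.14, 3.14].

INTERFACE

Orientations are given as a unit quaternion [w, x, y, z].
In Python, from workcell import * gives the robot as it stands.
- The arm moves only by the tool move_arm, never from a script. Its argument "deltas" is a list of rows, each an object with "twist": the turn, a rotation vector about the tool's x, y, z in rad, a list of three; "travel": the shift along the tool's x, y, z in m, a list of three; "jaw": the closure, from 0 (fully open) to 1 (shut). A call has 1 to 8 rows; each row shifts and turns the commanded pose from where the row before left it, along the tool's axes as they then stand; what a row does not reach is not made up. A row lasts 1/8 s, in which the tool goes at most 62.5 mm and 10.7 degrees, less where a joint would pass 70% of its speed; a pose out of reach is approached as far as the arm can. A call is refused whole if a number of a shift passes 0.0625 or a number of a turn 0.188, either way. A call with a gripper value outside its range is refused whole. The fingers move at their own pace and stop on an object; "squeeze" is the grip in N (left out, the last holds). Time passes only in rows, so rows that do not move let the fingers close. It gives the time, the measured TCP pose, the force, the opening and the grip force at its end, in the units of the state.
- observe(): the state, without advancing time (a new reading comes with each control period).
- camera(name): name is "scene" or "top" or "wrist"; returns the picture (420x560x3 uint8, red, green, blue); there is no depth.
- get_calibration(name): a dict with "fx", "fy", "cx", "cy" (pixels), "camera_from_world" (4x4, takes a point from world to camera coordinates); the wrist camera has in their place "T_tool_cam" (4x4, takes a point from camera to tool coordinates, whose origin is the TCP and whose axes are the flange's). Camera axes: x right, y down, z forward; pixel columns grow to the right and rows downward; lengths in m; the calibration is good to about 2 mm. A picture is of the moment at which its call begins: read the wrist's pose just before it. get_calibration takes no time and is no camera call.
- finish_job(): hands the job in; it is judged then, once.
Trained networks look in the newest picture that a camera, given by its name, has taken for a name from the list of things; names that differ only in an ending like _2 or _b are one class to them, and where a whole thing is asked for, a point or a joint stands for the part that bears it (a point fixed in the world has none). Each returns a list of dicts, best first, with "p" (0 to 1); they miss things now and then, are a little off and sometimes report something else, mostly with a low value. They report only what shows in the picture. A call takes as long as a camera call. They do not tell look-alikes from the thing itself.
- masks_of(thing, camera): "mask" (420x560 bool, what is visible of it) and "box" ([left, top, width, height] in pixels, round what is visible of it).
- tip_of(thing, camera): "xy" ([column, row] in pixels: a listed point, or the origin of a listed thing).
The state is a dict: "t": time; "qpos": joint angles; "joint_vel": joint speeds; "effort": joint torques, N m; "eef_pos": TCP position; "tool_rot": TCP orientation; "force": force on the tool from outside, world axes, zero at the start; "torque": the same for the moment, N m; "gripper_width": finger opening in m; "gripper_force": force on a finger pad.
Only numpy, scipy, OpenCV 4.12 (cv2) and the standard library are available. Lean on these libraries where they do the work, as an engineer would, in place of code of your own. Each camera call takes 0.05 s, during which the arm holds its last target. There are 200 camera calls.

## Working session

There is one attempt and no reset: what is moved stays moved. The work goes in short steps, Python scripts to look and compute and a tool call to move; the robot and the scene stay as the last step left them, time stands still between calls to the robot, and variables do not carry over. Pictures are saved under pics/ and viewed, at most 13 in all, crops included, and the job is handed in when it is done.

Besides the shell and the picture viewer there is one more tool, called as name([rows], argument=value, ...), one row to a line, values as JSON. move_arm: Moves the arm, as the interface text tells. Its arguments: {"type":"object","properties":{"deltas":{"type":"array"},"squeeze":{"type":"number"}},"required":["deltas"]}

```bash
ls; mkdir -p pics; cat > h.py <<'E'
from workcell import *
import numpy as np, cv2
from scipy.spatial.transform import Rotation as R
def snap(n,f=None):
    s=observe(); im=camera(n)
    if f: cv2.imwrite('pics/'+f,im[:,:,::-1])
    return s,im
def Rm(s):
    q=s['tool_rot']; return R.from_quat([q[1],q[2],q[3],q[0]]).as_matrix()
def cam(n,s=None):
    c=get_calibration(n)
    K=np.array([[c['fx'],0,c['cx']],[0,c['fy'],c['cy']],[0,0,1.]])
    if 'camera_from_world' in c: T=np.array(c['camera_from_world'])
    else:
        W=np.eye(4);W[:3,:3]=Rm(s);W[:3,3]=s['eef_pos'];T=np.linalg.inv(W@np.array(c['T_tool_cam']))
    return K,T
def onz(n,uv,z,s=None):
    K,T=cam(n,s); d=T[:3,:3].T@np.linalg.solve(K,[uv[0],uv[1],1]); o=-T[:3,:3].T@T[:3,3]
    return o+d*(z-o[2])/d[2]
def proj(n,p,s=None):
    K,T=cam(n,s); q=K@(T[:3,:3]@np.array(p)+T[:3,3]); return q[:2]/q[2]
E
cat > a.py <<'E'
from h import *
np.set_printoptions(precision=4,suppress=True)
s,a=snap('top','top.png'); 
s2,b=snap('scene','scene.png')
for t,z in [('sprocket',0),('spindle_seat',.07),('nut',.068),('rail',0),('gear',0),('bushing',0),('cup',0)]:
    for n in ['top','scene']:
        for r in tip_of(t,n)[:4]: print(t,n,round(r['p'],2),np.round(r['xy'],1),onz(n,r['xy'],z))
cv2.imwrite('pics/both.png',np.hstack([a,b])[:,:,::-1])
print(s)
E
python3 a.py
```

```text
pics
sprocket top 0.9 [383.3 286.1] [ 0.3768 -0.2533  0.    ]
sprocket top 0.86 [390.4 244.1] [ 0.483  -0.2752  0.    ]
sprocket top 0.68 [425.7 282.6] [ 0.3871 -0.3599  0.    ]
sprocket scene 0.76 [226.5 179.1] [ 0.4856 -0.2745  0.    ]
sprocket scene 0.54 [251.1 163.9] [ 0.372  -0.2613  0.    ]
sprocket scene 0.48 [223.5 156.1] [ 0.3961 -0.3671  0.    ]
spindle_seat top 0.67 [226.1 222.5] [0.52   0.1387 0.07  ]
spindle_seat scene 0.98 [324.8 228.3] [0.5431 0.1391 0.07  ]
spindle_seat scene 0.34 [341.6 247. ] [0.5747 0.2109 0.07  ]
nut top 0.47 [178.9 228.5] [0.5038 0.2529 0.068 ]
nut top 0.45 [213.9 227.1] [0.5085 0.1681 0.068 ]
nut scene 0.72 [369.7 239.3] [0.5036 0.2568 0.068 ]
rail top 0.85 [214.8 230. ] [0.5125 0.1762 0.    ]
rail top 0.69 [175.6 227.3] [0.518 0.278 0.   ]
rail scene 0.67 [336.6 249.8] [0.5338 0.1796 0.    ]
rail scene 0.65 [263.2 201.7] [ 0.4999 -0.1091  0.    ]
gear top 0.6 [360.8 189.2] [ 0.6271 -0.203   0.    ]
gear scene 0.55 [212.  213.1] [ 0.6348 -0.2022  0.    ]
bushing top 0.41 [119.2 293.9] [0.347  0.4079 0.    ]
bushing scene 0.53 [264.7 200.2] [ 0.4915 -0.1096  0.    ]
bushing scene 0.51 [372.1 244.9] [0.4566 0.2517 0.    ]
bushing scene 0.41 [227.5 177.5] [ 0.4773 -0.2774  0.    ]
cup top 0.79 [423.5 166.4] [ 0.6923 -0.3712  0.    ]
cup scene 0.57 [161.2 201.9] [ 0.6929 -0.3629 -0.    ]
{'t': 0.0, 'qpos': array([-1.4157,  0.309 ,  1.6352, -0.    ,  1.1997, -0.0697]), 'joint_vel': array([-0.0006, -0.0002, -0.0008, -0.0008, -0.0002,  0.0005]), 'effort': array([  0.0004, -41.5248, -27.6664,   0.0001,   0.0102,  -0.    ]), 'eef_pos': array([ 0.1392, -0.6084,  0.2021]), 'tool_rot': array([-0.0011,  0.9937,  0.1122, -0.0001]), 'force': array([0.1885, 0.5616, 0.1654]), 'torque': array([-0.0146, -0.0266, -0.0157]), 'gripper_force': 0.0, 'gripper_width': 0.08530265907328934}
```

```bash
python3 - <<'E'
import cv2,numpy as np
a=cv2.imread('pics/top.png')[120:330,90:470];b=cv2.imread('pics/scene.png')[120:300,130:430]
a=cv2.resize(a,None,fx=1.55,fy=1.55,interpolation=cv2.INTER_CUBIC);b=cv2.resize(b,(a.shape[1],270))
cv2.imwrite('pics/v1.png',np.vstack([a,b])); print(np.vstack([a,b]).shape)
E
```

```text
(596, 589, 3)
```

View pics/v1.png

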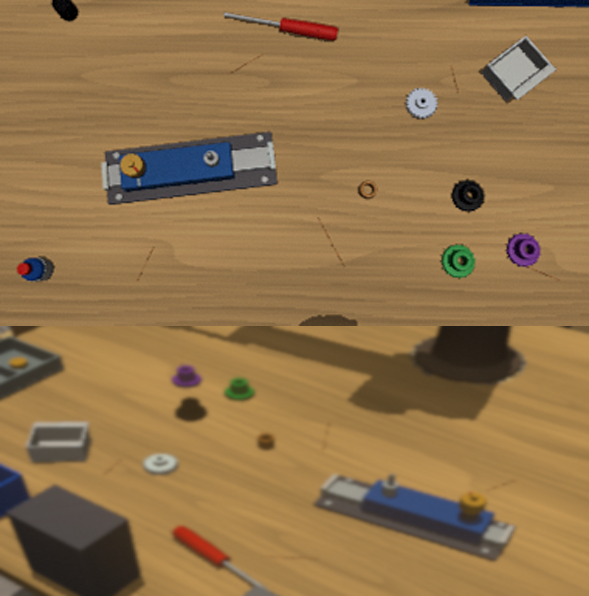

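The top view shows the black sprocket at about (390,244), green at (383,286), purple at (426,283), spindle at (226,222) and nut at (176,227). I'm moving over the black one.

move_arm([
  {"twist": [0,0,0],"travel": [0.045,-0.028,0],"jaw": 0},
  {"twist": [0,0,0],"travel": [0.052,-0.031,0],"jaw": 0},
  {"twist": [0,0,0],"travel": [0.052,-0.031,0],"jaw": 0},
  {"twist": [0,0,0],"travel": [0.052,-0.031,0],"jaw": 0},
  {"twist": [0,0,0],"travel": [0.052,-0.031,0],"jaw": 0},
  {"twist": [0,0,0],"travel": [0.052,-0.031,0],"jaw": 0},
  {"twist": [0,0,0],"travel": [0.052,-0.031,0],"jaw": 0},
  {"twist": [0,0,0],"travel": [0.04,-0.025,0],"jaw": 0},
])

```text
t: 1.8
eef_pos: [0.4747, -0.286, 0.2037]
tool_rot: [0.0, 0.994, 0.113, 0.0]
force: [-0.0, -0.8, 0.5]
gripper_width: 0.0855
gripper_force: 0.0
```

```bash
cat >> h.py <<'E'
np.set_printoptions(precision=4,suppress=True)
def find(t,z,k=3):
    s,im=snap('wrist')
    for r in tip_of(t,'wrist')[:k]:
        p=onz('wrist',r['xy'],z,s); print(t,round(r['p'],2),np.round(r['xy'],1),'world',p,'tool',Rm(s).T@(p-s['eef_pos']))
    return s,im
def st():
    s=observe(); r=Rm(s); print('t',s['t'],'pos',s['eef_pos'],'yaw',np.arctan2(r[1,0],r[0,0]),'z',r[:,2],'q6',s['qpos'][5],'F',s['force'],'T',s['torque'],'w',s['gripper_width'],'gf',s['gripper_force'])
E
python3 - <<'E'
from h import *
st(); s,im=find('sprocket',0); cv2.imwrite('pics/w1.png',im[:,:,::-1]); print(get_calibration('wrist'))
for m in masks_of('sprocket','wrist')[:3]: print(m['p'],m['box'],im[m['mask']].mean(0))
E
```

```text
t 1.8 pos [ 0.4747 -0.286   0.2037] yaw 0.22603666888739452 z [ 0.0009 -0.0004 -1.    ] q6 0.7237335574884686 F [-0.0153 -0.8114  0.4735] T [-0.0465  0.0391  0.0133] w 0.08551722057982782 gf 0.0
sprocket 0.92 [311.7 247.3] world [ 0.3909 -0.3587  0.    ] tool [-0.0982  0.052   0.2037]
sprocket 0.8 [268.9 175.8] world [ 0.4765 -0.278   0.    ] tool [ 0.0034 -0.0075  0.2037]
sprocket 0.61 [230.5 240.8] world [ 0.3751 -0.246   0.    ] tool [-0.0883 -0.0614  0.2036]
{'fx': 292.5808475215966, 'fy': 292.5808475215966, 'cx': 273.81515697056074, 'cy': 208.94530640118762, 'T_tool_cam': array([[-0.0002, -0.9526, -0.3043,  0.0779],
       [ 1.    ,  0.    , -0.0009, -0.0008],
       [ 0.0009, -0.3043,  0.9526, -0.1707],
       [ 0.    ,  0.    ,  0.    ,  1.    ]])}
0.9 [215.7, 225.7, 37.3, 41.9] [ 35.3918 124.0044  47.1569]
0.85 [248.6, 155.0, 35.2, 40.8] [22.9657 19.4844 15.676 ]
0.59 [292.2, 231.4, 40.3, 36.7] [109.5888  52.7167 120.5734]
```

View pics/w1.png

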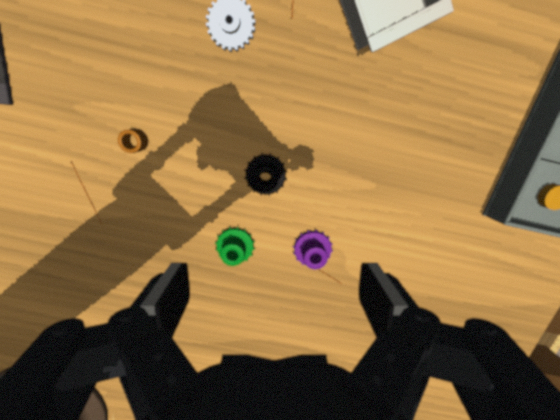

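move_arm([
  {"twist": [0,0,0],"travel": [0.002,-0.003,0.03],"jaw": 0},
  {"twist": [0,0,0],"travel": [0.002,-0.003,0.04],"jaw": 0},
  {"twist": [0,0,0],"travel": [0.001,0,0.03],"jaw": 0},
  {"twist": [0,0,0],"travel": [0,0,0.01],"jaw": 0},
  {"twist": [0,0,0],"travel": [0,0,0],"jaw": 0},
])

```text
t: 2.58
eef_pos: [0.4759, -0.2814, 0.0932]
tool_rot: [-0.0, 0.994, 0.112, -0.0]
force: [0.1, -0.7, 0.7]
gripper_width: 0.0854
gripper_force: 0.0
```

```bash
python3 - <<'E'
from h import *
st(); s,im=find('sprocket',0); 
u=proj('wrist',[.479,-.277,.036],s); print(u)
x,y=int(u[0]),int(u[1]);c=im[max(0,y-80):y+80,max(0,x-80):x+80,::-1]; cv2.imwrite('pics/w2.png',cv2.resize(np.clip(c*1.,0,255).astype('uint8'),None,fx=3.5,fy=3.5)); print(max(0,x-80),max(0,y-80))
for m in masks_of('sprocket','wrist')[:3]: print(m['p'],m['box'],im[m['mask']].mean(0))
E
```

```text
t 2.575 pos [ 0.4759 -0.2814  0.0932] yaw 0.22374218424746528 z [-0.0009  0.0003 -1.    ] q6 0.7345185955093773 F [ 0.1225 -0.694   0.6653] T [ 0.0334 -0.035   0.0013] w 0.08539100536276208 gf 0.0
sprocket 0.93 [329.7 294. ] world [ 0.3913 -0.3594  0.    ] tool [-0.0997  0.0573  0.0932]
sprocket 0.82 [269.7 196.9] world [ 0.4799 -0.2755  0.    ] tool [ 0.0054 -0.0049  0.0932]
sprocket 0.74 [224.3 287.9] world [ 0.374  -0.2508  0.    ] tool [-0.0924 -0.0524  0.0933]
[270.6211 210.0758]
190 130
0.95 [239.8, 169.8, 55.6, 59.3] [20.5394 17.3214 13.4446]
0.8 [303.5, 272.9, 56.2, 59.0] [104.9066  48.3659 116.2601]
0.67 [195.3, 266.7, 56.3, 57.5] [ 31.6816 120.6017  44.2998]
```

View pics/w2.png

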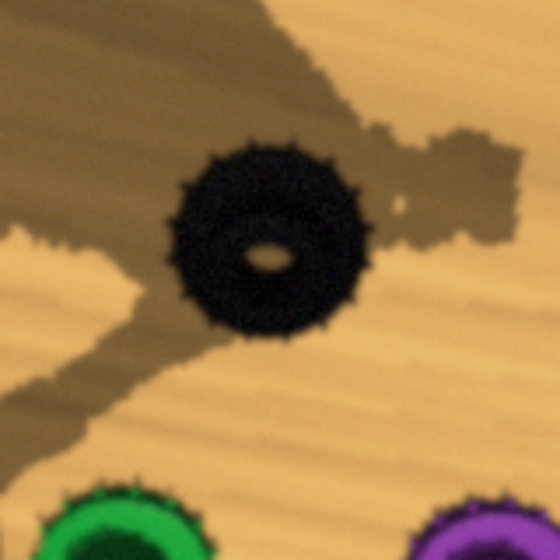

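```bash
python3 - <<'E'
from h import *
s=observe()
for uv in [(267.4,199.2),(269.7,196.9)]:
    for z in (0,.007):
        p=onz('wrist',uv,z,s); print(p,Rm(s).T@(p-s['eef_pos']))
E
```

```text
[ 0.4788 -0.2747  0.    ] [ 0.0026 -0.0071  0.095 ]
[ 0.4808 -0.2744  0.007 ] [ 0.0046 -0.0069  0.088 ]
[ 0.4815 -0.2763  0.    ] [ 0.0049 -0.0049  0.095 ]
[ 0.4834 -0.276   0.007 ] [ 0.0068 -0.0048  0.088 ]
```

move_arm([
  {"twist": [0,0,0],"travel": [0.0045,-0.0065,0.02],"jaw": 0},
  {"twist": [0,0,0],"travel": [0,0,0.03],"jaw": 0},
  {"twist": [0,0,0],"travel": [0,0,0.02],"jaw": 0},
  {"twist": [0,0,0],"travel": [0,0,0.008],"jaw": 0.3},
  {"twist": [0,0,0],"travel": [0,0,0],"jaw": 0.5},
  {"twist": [0,0,0],"travel": [0,0,0],"jaw": 0.8},
  {"twist": [0,0,0],"travel": [0,0,0],"jaw": 1},
  {"twist": [0,0,0],"travel": [0,0,0],"jaw": 1},
], squeeze=40)

```text
t: 3.72
eef_pos: [0.4799, -0.2738, 0.016]
tool_rot: [0.0, 0.994, 0.112, 0.0]
force: [-0.2, 0.6, -0.0]
gripper_width: 0.0
gripper_force: 0.0
```

```bash
python3 - <<'E'
from h import *
st(); s,im=snap('wrist');c=im[150:420,150:400,::-1]; cv2.imwrite('pics/w3.png',cv2.resize(c,None,fx=2.2,fy=2.2))
E
```

```text
t 3.725 pos [ 0.4799 -0.2738  0.016 ] yaw 0.22481551670819094 z [ 0.001  -0.0006 -1.    ] q6 0.7487288736480561 F [-0.1672  0.5757 -0.0054] T [-0.0047 -0.0386 -0.0066] w 2.162547569569249e-05 gf 0.0
```

View pics/w3.png

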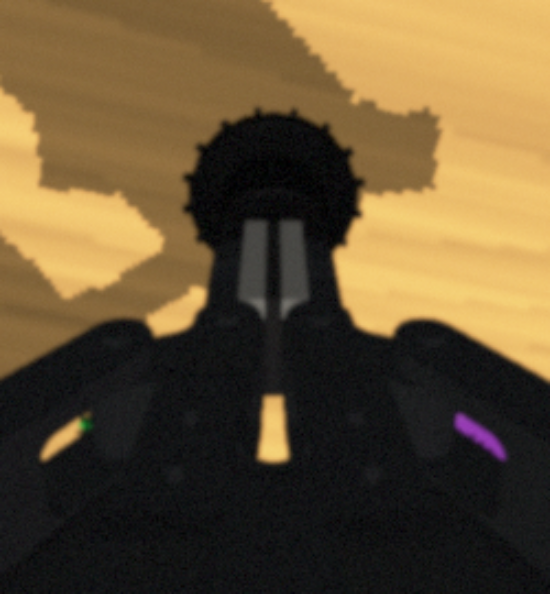

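The fingers shut completely just behind the hub, so they missed it. The flange is now centred at about (274,230) px. I'm checking the geometry.

```bash
python3 - <<'E'
from h import *
s=observe(); p=s['eef_pos']; r=Rm(s)
print('tcp px',proj('wrist',p,s),'grasp px',proj('wrist',p-r[:,2]*.019,s), 'tcp+10mm x',proj('wrist',p+r[:,0]*.01,s))
for z in (0,.01): 
  q=onz('wrist',(274,233),z,s); print(q, r.T@(q-p))
_,im=snap('wrist')
for t in tip_of('sprocket','wrist')[:3]: print(t, r.T@(onz('wrist',t['xy'],0,s)-p))
for m in masks_of('sprocket','wrist')[:2]: print(m['p'],m['box'])
snap('top');
for t in tip_of('sprocket','top')[:4]: print(t['xy'],t['p'],onz('top',t['xy'],0,s))
for m in masks_of('sprocket','top')[:4]: print(m['p'],m['box'])
E
```

```text
tcp px [275.3042 243.8424] grasp px [275.4361 257.6519] tcp+10mm x [275.3251 229.2177]
[ 0.4805 -0.2727  0.    ] [ 0.0009 -0.0008  0.0158]
[ 0.4845 -0.2718  0.01  ] [ 0.005  -0.0008  0.0058]
{'xy': [276.9, 237.2], 'p': 0.83} [-0.0022  0.0012  0.0158]
{'xy': [352.2, 357.9], 'p': 0.47} [-0.1067  0.0617  0.0158]
0.96 [235.9, 202.4, 79.3, 62.0]
0.48 [356.6, 338.1, 24.1, 17.6]
[381.8, 286.9] 0.56 [ 0.3747 -0.2494  0.    ]
[389.7, 245.0] 0.43 [ 0.4806 -0.2733  0.    ]
0.64 [373.3, 275.2, 18.0, 23.2]
0.37 [381.2, 252.0, 10.8, 1.2]
```

```bash
python3 - <<'E'
from h import *
g=lambda c:(255*(c/255.)**.45).astype('uint8')
s,im=snap('wrist');a=cv2.resize(g(im[180:330,200:350,::-1]),(560,560),interpolation=cv2.INTER_CUBIC)
_,b=snap('scene');u=proj('scene',s['eef_pos']);x,y=map(int,u);print(u)
b=cv2.resize(g(b[y-60:y+30,max(0,x-20):x+20,::-1]),(240,540),interpolation=cv2.INTER_CUBIC)
b=np.vstack([b,np.zeros((20,240,3),'uint8')])
cv2.imwrite('pics/w4.png',np.hstack([a,b]))
E
```

```text
[227.6453 174.6886]
```

View pics/w4.png

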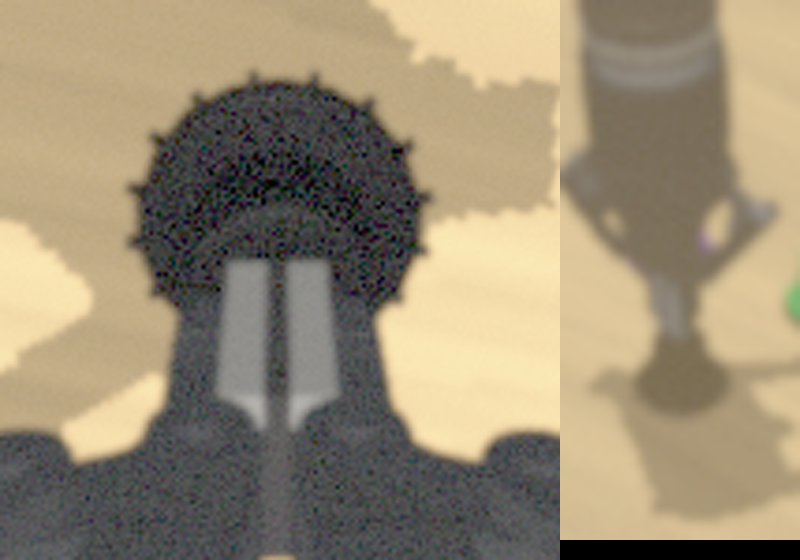

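move_arm([
  {"twist": [0,0,0],"travel": [0,0,0],"jaw": 0},
  {"twist": [0,0,0],"travel": [0,0,0],"jaw": 0},
  {"twist": [0,0,0],"travel": [0,0,0],"jaw": 0},
  {"twist": [0,0,0],"travel": [0,0,0],"jaw": 0},
  {"twist": [0,0,0],"travel": [0.001,0,0.01],"jaw": 0},
  {"twist": [0,0,0],"travel": [0.001,0,0.01],"jaw": 0},
])

```text
t: 4.92
eef_pos: [0.4814, -0.2729, -0.0053]
tool_rot: [-0.0, 0.994, 0.112, -0.0]
force: [-0.1, 0.2, -0.2]
gripper_width: 0.0851
gripper_force: 0.0
```

```bash
python3 - <<'E'
from h import *
import workcell; print([x for x in dir(workcell) if not x.startswith('_')], globals().get('grip_point_offset'))
st()
g=lambda c:(255*(c/255.)**.45).astype('uint8')
s,im=snap('wrist');a=cv2.resize(g(im[150:390,130:430,::-1]),(700,560),interpolation=cv2.INTER_CUBIC)
cv2.imwrite('pics/w5.png',a)
for m in masks_of('sprocket','wrist')[:1]: print(m['p'],m['box'])
E
```

```text
['MotionError', 'camera', 'finish_job', 'get_calibration', 'grip_point_offset', 'masks_of', 'observe', 'tip_of'] 0.0187
t 4.925 pos [ 0.4814 -0.2729 -0.0053] yaw 0.22476982569419 z [-0.0001  0.0001 -1.    ] q6 0.7515120146114546 F [-0.0572  0.175  -0.1966] T [-0.0259  0.0821  0.0313] w 0.08514466543111726 gf 0.0
0.86 [187.6, 347.3, 39.1, 19.8]
```

View pics/w5.png

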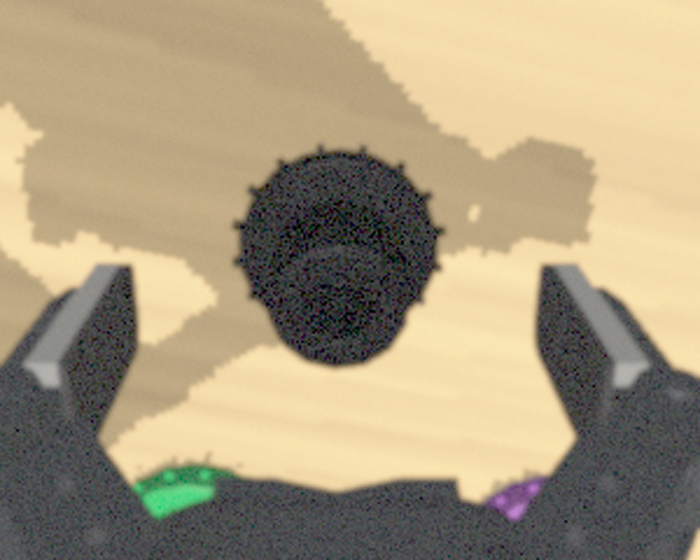

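The finger tips really end about 28 mm (shut) to 42 mm (open) behind the stated TCP. In the picture the open tips are level with the hub top at row ~280. I'm going 11 mm lower and closing.

move_arm([
  {"twist": [0,0,0],"travel": [0,0,0.006],"jaw": 0},
  {"twist": [0,0,0],"travel": [0,0,0.005],"jaw": 0},
  {"twist": [0,0,0],"travel": [0,0,0],"jaw": 0.3},
  {"twist": [0,0,0],"travel": [0,0,0],"jaw": 0.5},
  {"twist": [0,0,0],"travel": [0,0,0],"jaw": 0.8},
  {"twist": [0,0,0],"travel": [0,0,0],"jaw": 1},
  {"twist": [0,0,0],"travel": [0,0,0],"jaw": 1},
], squeeze=40)

```text
t: 5.9
eef_pos: [0.482, -0.2734, -0.0151]
tool_rot: [0.0, 0.994, 0.112, 0.0]
force: [-0.1, -0.0, 3.4]
gripper_width: 0.0307
gripper_force: 39.8
```

```bash
python3 - <<'E'
from h import *
st()
E
```

```text
t 5.9 pos [ 0.482  -0.2734 -0.0151] yaw 0.2248381671492011 z [ 0.001  -0.0007 -1.    ] q6 0.7513732531108962 F [-0.1165 -0.024   3.3529] T [-0.0462  0.0131  0.0181] w 0.03067759481666166 gf 39.809876158833504
```

move_arm([
  {"twist": [0,0,0],"travel": [0,0,-0.02],"jaw": 1},
  {"twist": [0,0,0],"travel": [0,0,-0.05],"jaw": 1},
  {"twist": [0,0,0],"travel": [0.005,-0.03,-0.045],"jaw": 1},
  {"twist": [0,0,0],"travel": [0.01,-0.05,-0.02],"jaw": 1},
  {"twist": [0,0,0],"travel": [0.01,-0.06,0],"jaw": 1},
  {"twist": [0,0,0],"travel": [0.01,-0.06,0],"jaw": 1},
  {"twist": [0,0,0],"travel": [0.01,-0.06,0],"jaw": 1},
  {"twist": [0,0,0],"travel": [0.009,-0.06,0],"jaw": 1},
])

```text
t: 6.9
eef_pos: [0.4626, 0.0528, 0.1206]
tool_rot: [0.0, 0.994, 0.112, 0.001]
force: [1.4, -0.9, -0.1]
gripper_width: 0.0309
gripper_force: 39.8
```

move_arm([
  {"twist": [0,0,0],"travel": [0.005,-0.05,0],"jaw": 1},
  {"twist": [0,0,0],"travel": [0,-0.023,0],"jaw": 1},
  {"twist": [0,0,0],"travel": [0,0,0],"jaw": 1},
])

```text
t: 7.28
eef_pos: [0.4509, 0.1246, 0.1202]
tool_rot: [-0.0, 0.993, 0.114, 0.0]
force: [0.4, 0.3, -1.5]
gripper_width: 0.0306
gripper_force: 39.8
```

```bash
python3 - <<'E'
from h import *
st(); s,im=find('spindle_seat',.07); 
for r in tip_of('nut','wrist')[:2]: print('nut',r,onz('wrist',r['xy'],.068,s))
for r in masks_of('sprocket','wrist')[:2]: print('spr',r['p'],r['box'])
for r in masks_of('rail','wrist')[:2]: print('rail',r['p'],r['box'])
cv2.imwrite('pics/w6.png',im[:,:,::-1])
E
```

```text
t 7.275 pos [0.4509 0.1246 0.1202] yaw 0.2281984829630412 z [ 0.0006  0.0002 -1.    ] q6 1.5190400598471165 F [ 0.4009  0.3363 -1.4568] T [0.0045 0.0509 0.0269] w 0.03057720440743232 gf 39.80400826781988
spindle_seat 0.77 [273.3 120.9] world [0.5228 0.1427 0.07  ] tool [ 0.0741 -0.0013  0.0502]
nut {'xy': [103.9, 102.6], 'p': 0.9} [0.5076 0.2639 0.068 ]
nut {'xy': [495.2, 213.9], 'p': 0.6} [ 0.4933 -0.0472  0.068 ]
spr 0.87 [228.8, 219.8, 93.6, 100.8]
spr 0.55 [545.8, 311.2, 11.4, 36.0]
rail 0.59 [52.8, 46.6, 343.5, 130.1]
```

View pics/w6.png

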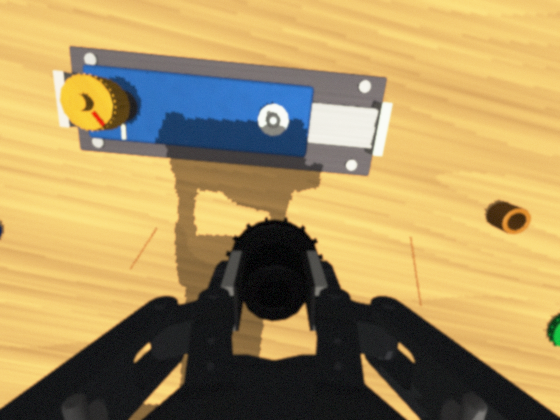

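```bash
cat > fit.py <<'E'
from h import *
from scipy.optimize import least_squares
s,im=snap('wrist')
m=max(masks_of('sprocket','wrist'),key=lambda r:r['mask'].sum()*(abs(r['box'][0]-229)<40))['mask'].astype('uint8')
dark=(im.max(2)<60).astype('uint8')
c=get_calibration('wrist'); T=np.linalg.inv(np.array(c['T_tool_cam']))
def pj(P):
    q=P@T[:3,:3].T+T[:3,3]; return np.c_[c['fx']*q[:,0]/q[:,2]+c['cx'],c['fy']*q[:,1]/q[:,2]+c['cy']]
th=np.linspace(0,2*np.pi,181)
def env(x0,y0,cols,r=.0262,zs=(-.0151,-.0251)):
    out=[]
    for z in zs:
        p=pj(np.c_[x0+r*np.cos(th),y0+r*np.sin(th),np.full_like(th,z)]); p=p[p[:,1]<np.median(p[:,1])]; p=p[p[:,0].argsort()]
        out.append(np.interp(cols,p[:,0],p[:,1]))
    return np.min(out,0)
for nm,M in (('mask',m),('dark',dark)):
    M=cv2.morphologyEx(M,cv2.MORPH_OPEN,np.ones((7,7),np.uint8))
    cols=np.arange(240,312); rows=np.array([np.argmax(M[190:300,k])+190 for k in cols])
    f=least_squares(lambda v:env(v[0],v[1],cols)-rows,[0,0],loss='soft_l1'); print(nm,f.x,np.abs(f.fun).mean(),rows.min())
def seat():
    # pale pedestal/pin pixels near the predicted seat
    r=tip_of('spindle_seat','wrist')[0]; u=np.array(r['xy']).astype(int); w=im[u[1]-25:u[1]+25,u[0]-25:u[0]+25]
    g=((w.max(2).astype(int)-w.min(2))<35)&(w.max(2)>90); print('pale',g.sum(),np.argwhere(g).mean(0)[::-1]+u-25, np.argwhere(g).min(0)[::-1]+u-25,np.argwhere(g).max(0)[::-1]+u-25)
    p=onz('wrist',r['xy'],.07,s); print('seat tool',r['xy'],Rm(s).T@(p-s['eef_pos']),p)
seat(); st()
E
python3 fit.py
```

```text
mask [-0.0038 -0.0014] 0.6993193286877618 219
dark [-0.0053 -0.001 ] 0.6244006155413674 221
pale 770 [268.7909 119.8377] [254 104] [284 135]
seat tool [268.4, 121.0] [ 0.0741 -0.0049  0.0496] [0.5228 0.1434 0.07  ]
t 7.675 pos [0.4515 0.1224 0.1194] yaw 0.22327928469496366 z [-0.0001 -0.0001 -1.    ] q6 1.5192087353878487 F [ 0.1669 -0.5582 -0.0568] T [-0.0444 -0.0039  0.0342] w 0.03085878395862454 gf 39.80539709329605
```

move_arm([
  {"twist": [0,0,0],"travel": [0.03,-0.0014,0],"jaw": 1},
  {"twist": [0,0,0],"travel": [0.03,-0.001,0],"jaw": 1},
  {"twist": [0,0,0],"travel": [0.019,-0.001,0],"jaw": 1},
  {"twist": [0,0,0],"travel": [0,0,0.01],"jaw": 1},
  {"twist": [0,0,0],"travel": [0,0,0.012],"jaw": 1},
  {"twist": [0,0,0],"travel": [0,0,0.006],"jaw": 1},
  {"twist": [0,0,0],"travel": [0,0,0],"jaw": 1},
  {"twist": [0,0,0],"travel": [0,0,0],"jaw": 1},
])

```text
t: 8.68
eef_pos: [0.5276, 0.1441, 0.0916]
tool_rot: [-0.0, 0.994, 0.112, 0.0]
force: [0.4, 0.6, -0.8]
gripper_width: 0.0309
gripper_force: 39.8
```

```bash
python3 - <<'E'
from h import *
st(); p=[]
for i in range(3): s,im=snap('wrist'); p.append(s['eef_pos'])
print(np.array(p))
cv2.imwrite('pics/w7.png',im[:,:,::-1]); r=Rm(s)
seat=np.array([.4515,.1224,0])+r@np.array([.0747,-.0046,0]); seat[2]=.07; print('seat',seat, 'sprocket now', s['eef_pos']+r@np.array([-.0045,-.0012,-.0151]))
g=lambda c:(255*(c/255.)**.6).astype('uint8')
cv2.imwrite('pics/w7.png',cv2.resize(g(im[150:330,180:370,::-1]),None,fx=3,fy=3,interpolation=cv2.INTER_CUBIC))
E
```

```text
t 8.675 pos [0.5276 0.1441 0.0916] yaw 0.22482184665444196 z [ 0.0004  0.0001 -1.    ] q6 1.5330362402534623 F [ 0.3671  0.59   -0.8063] T [ 0.0328 -0.0277 -0.0653] w 0.030869797076996112 gf 39.80820257216692
[[0.5276 0.1441 0.0916]
 [0.5278 0.1442 0.0918]
 [0.528  0.1443 0.0919]]
seat [0.5233 0.1435 0.07  ] sprocket now [0.5233 0.1444 0.107 ]
```

View pics/w7.png

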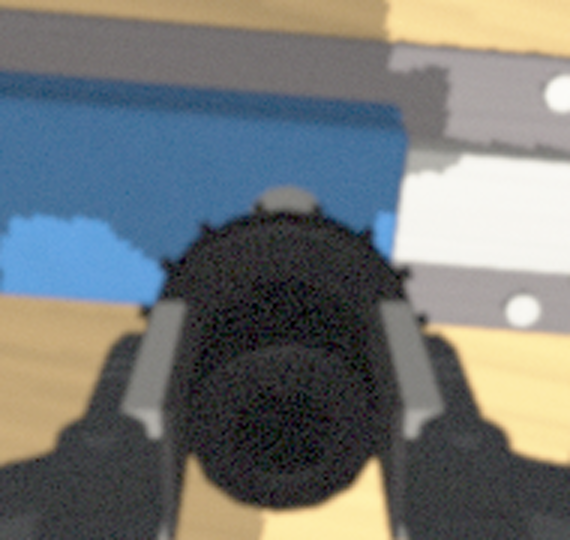

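move_arm([
  {"twist": [0,0,0],"travel": [0,0,0.01],"jaw": 1},
  {"twist": [0,0,0],"travel": [0,0,0.006],"jaw": 1},
  {"twist": [0,0,0],"travel": [0,0,0],"jaw": 1},
])

```text
t: 9.2
eef_pos: [0.5266, 0.144, 0.0742]
tool_rot: [0.0, 0.994, 0.112, -0.001]
force: [0.0, 0.2, 0.0]
gripper_width: 0.0307
gripper_force: 39.8
```

```bash
python3 -c "
from h import *
st()"
```

```text
t 9.2 pos [0.5266 0.144  0.0742] yaw 0.2248206848028355 z [-0.0023 -0.0004 -1.    ] q6 1.5330363746074087 F [0.0284 0.1701 0.0273] T [-0.0073  0.0287  0.0039] w 0.030713855930392494 gf 39.80531316250563
```

move_arm([
  {"twist": [0,0,0],"travel": [0,0,0.008],"jaw": 1},
  {"twist": [0,0,0],"travel": [0,0,0.006],"jaw": 1},
  {"twist": [0,0,0],"travel": [0,0,0.002],"jaw": 1},
  {"twist": [0,0,0],"travel": [0,0,0.001],"jaw": 1},
  {"twist": [0,0,0],"travel": [0,0,0],"jaw": 1},
])

```text
t: 9.82
eef_pos: [0.5278, 0.1442, 0.0585]
tool_rot: [-0.0, 0.994, 0.112, 0.0]
force: [0.1, 0.2, -0.1]
gripper_width: 0.0307
gripper_force: 39.8
```

```bash
python3 -c "
from h import *
st()"
```

```text
t 9.825 pos [0.5278 0.1442 0.0585] yaw 0.22477173766022196 z [ 0.0002  0.0001 -1.    ] q6 1.5330545250425969 F [ 0.1275  0.205  -0.0652] T [ 0.0408 -0.0115 -0.0287] w 0.030698052206882296 gf 39.807038605213165
```

move_arm([
  {"twist": [0,0,0],"travel": [0,0,0.002],"jaw": 1},
  {"twist": [0,0,0],"travel": [0,0,0.001],"jaw": 1},
  {"twist": [0,0,0],"travel": [0,0,0],"jaw": 1},
])

```text
t: 10.2
eef_pos: [0.5275, 0.1441, 0.0553]
tool_rot: [-0.0, 0.994, 0.112, -0.0]
force: [0.2, -0.7, -0.8]
gripper_width: 0.0306
gripper_force: 39.8
```

```bash
python3 -c "
from h import *
st()"
```

```text
t 10.2 pos [0.5275 0.1441 0.0553] yaw 0.22479821234842376 z [-0.0002 -0.     -1.    ] q6 1.5330610386931436 F [ 0.1995 -0.6588 -0.7733] T [-0.0239  0.0291 -0.0163] w 0.030568274426298996 gf 39.807932898402214
```

move_arm([
  {"twist": [0,0,0],"travel": [0,0,0.001],"jaw": 1},
  {"twist": [0,0,0],"travel": [0,0,0.001],"jaw": 1},
  {"twist": [0,0,0],"travel": [0,0,0],"jaw": 1},
])

```text
t: 10.58
eef_pos: [0.5279, 0.1442, 0.0548]
tool_rot: [0.0, 0.994, 0.112, -0.0]
force: [-2.4, -1.1, 7.8]
gripper_width: 0.0306
gripper_force: 40.6
```

```bash
python3 -c "
from h import *
st()"
```

```text
t 10.575 pos [0.5279 0.1442 0.0548] yaw 0.22484658796537788 z [-0.     -0.0001 -1.    ] q6 1.5330671116182595 F [-2.3829 -1.0635  7.8308] T [-0.1146  0.534   0.001 ] w 0.03063870710267748 gf 40.55857457220554
```

move_arm([
  {"twist": [0,0,0],"travel": [0,0,0],"jaw": 0.5},
  {"twist": [0,0,0],"travel": [0,0,0],"jaw": 0},
  {"twist": [0,0,0],"travel": [0,0,0],"jaw": 0},
  {"twist": [0,0,0],"travel": [0,0,0],"jaw": 0},
  {"twist": [0,0,0],"travel": [0,0,-0.015],"jaw": 0},
  {"twist": [0,0,0],"travel": [0,0,-0.03],"jaw": 0},
  {"twist": [0,0,0],"travel": [0,0,-0.03],"jaw": 0},
  {"twist": [0,0,0],"travel": [-0.04,0,-0.02],"jaw": 0},
])

```text
t: 11.58
eef_pos: [0.4924, 0.1358, 0.1521]
tool_rot: [-0.0, 0.994, 0.112, 0.004]
force: [-0.0, -0.9, 0.5]
gripper_width: 0.0857
gripper_force: 0.0
```

move_arm([
  {"twist": [0,0,0],"travel": [-0.03,0,0],"jaw": 0},
  {"twist": [0,0,0],"travel": [0,0,0],"jaw": 0},
  {"twist": [0,0,0],"travel": [0,0,0],"jaw": 0},
])

```text
t: 11.95
eef_pos: [0.4607, 0.1288, 0.1493]
tool_rot: [-0.0, 0.994, 0.112, 0.001]
force: [0.6, -0.5, 0.5]
gripper_width: 0.0855
gripper_force: 0.0
```

```bash
python3 - <<'E'
from h import *
st(); s,im=find('nut',.068); 
for m in masks_of('nut','wrist')[:1]: print(m['p'],m['box'])
for r in tip_of('sprocket','wrist')[:2]: print('spr',r,onz('wrist',r['xy'],.07,s))
g=lambda c:(255*(c/255.)**.7).astype('uint8')
u=proj('wrist',[.5155,.2,.07],s).astype(int); print(u)
y0,x0=max(0,u[1]-110),max(0,u[0]-140); print(x0,y0)
cv2.imwrite('pics/w8.png',cv2.resize(g(im[y0:y0+200,x0:x0+280,::-1]),None,fx=2.8,fy=2.8,interpolation=cv2.INTER_CUBIC))
E
```

```text
t 11.95 pos [0.4607 0.1288 0.1493] yaw 0.22482342794813753 z [ 0.0026  0.0005 -1.    ] q6 1.5274693652067188 F [ 0.5572 -0.5114  0.5289] T [ 0.0592 -0.0344 -0.0303] w 0.08548917556287473 gf 0.0
nut 0.92 [129.8 121.4] world [0.5055 0.2622 0.068 ] tool [ 0.0732 -0.12    0.0815]
0.74 [92.1, 96.3, 58.1, 50.4]
spr {'xy': [277.3, 132.0], 'p': 0.92} [0.5245 0.1414 0.07  ]
spr {'xy': [545.1, 313.2], 'p': 0.88} [ 0.4121 -0.1625  0.07  ]
[205 126]
65 16
```

View pics/w8.png

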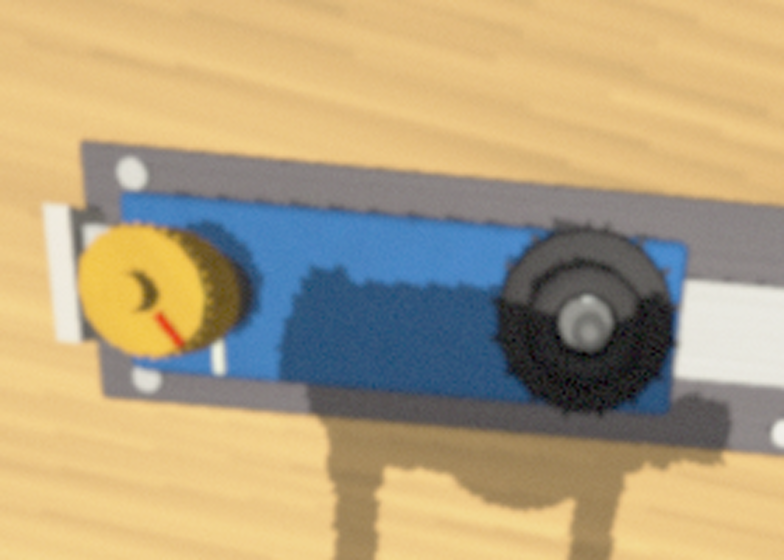

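move_arm([
  {"twist": [0,0,0],"travel": [0.024,-0.04,0],"jaw": 0},
  {"twist": [0,0,0],"travel": [0.025,-0.04,0],"jaw": 0},
  {"twist": [0,0,0],"travel": [0.0248,-0.039,0],"jaw": 0},
  {"twist": [0,0,-0.18],"travel": [0,0,0],"jaw": 0},
  {"twist": [0,0,-0.18],"travel": [0,0,0],"jaw": 0},
  {"twist": [0,0,-0.18],"travel": [0,0,0],"jaw": 0},
  {"twist": [0,0,-0.18],"travel": [0,0,0],"jaw": 0},
  {"twist": [0,0,-0.18],"travel": [0,0,0],"jaw": 0},
])

```text
t: 13.15
eef_pos: [0.5051, 0.2612, 0.1478]
tool_rot: [-0.0, 0.844, 0.536, -0.0]
force: [-0.3, 0.3, 1.2]
gripper_width: 0.0853
gripper_force: 0.0
```

move_arm([
  {"twist": [0,0,-0.18],"travel": [0,0,0],"jaw": 0},
  {"twist": [0,0,-0.18],"travel": [0,0,0],"jaw": 0},
  {"twist": [0,0,-0.18],"travel": [0,0,0],"jaw": 0},
  {"twist": [0,0,-0.18],"travel": [0,0,0],"jaw": 0},
  {"twist": [0,0,-0.18],"travel": [0,0,0],"jaw": 0},
  {"twist": [0,0,-0.18],"travel": [0,0,0],"jaw": 0},
  {"twist": [0,0,-0.18],"travel": [0,0,0],"jaw": 0},
  {"twist": [0,0,-0.18],"travel": [0,0,0],"jaw": 0},
])

```text
t: 14.15
eef_pos: [0.5052, 0.2611, 0.1478]
tool_rot: [-0.0, 0.282, 0.96, -0.0]
force: [0.0, -0.2, 0.2]
gripper_width: 0.0851
gripper_force: 0.0
```

move_arm([
  {"twist": [0,0,-0.18],"travel": [0,0,0],"jaw": 0},
  {"twist": [0,0,-0.18],"travel": [0,0,0.02],"jaw": 0},
  {"twist": [0,0,-0.18],"travel": [0,0,0.02],"jaw": 0},
  {"twist": [0,0,-0.18],"travel": [0,0,0],"jaw": 0},
  {"twist": [0,0,0],"travel": [0,0,0],"jaw": 0},
  {"twist": [0,0,0],"travel": [0,0,0],"jaw": 0},
])

```text
t: 14.9
eef_pos: [0.5053, 0.2612, 0.1084]
tool_rot: [0.0, -0.07, 0.998, 0.0]
force: [0.5, -0.5, 0.6]
gripper_width: 0.0853
gripper_force: 0.0
```

```bash
python3 - <<'E'
from h import *
st(); s,im=find('nut',.068,1); 
m=masks_of('nut','wrist')[0]; print(m['p'],m['box'])
hsv=cv2.cvtColor(im,cv2.COLOR_RGB2HSV)
b=m['box'];x0,y0=int(b[0])-20,int(b[1])-20;x1,y1=int(b[0]+b[2])+20,int(b[1]+b[3])+20
w=im[y0:y1,x0:x1]; red=(w[...,0]>130)&(w[...,1]<90); r=np.argwhere(red)[:,::-1]+[x0,y0]; print('red',len(r),r.mean(0) if len(r) else '',r.min(0),r.max(0))
cv2.imwrite('pics/w9.png',cv2.resize(im[150:400,150:400,::-1],None,fx=2.2,fy=2.2,interpolation=cv2.INTER_CUBIC))
E
```

```text
t 14.9 pos [0.5053 0.2612 0.1084] yaw -3.000907819742689 z [ 0.0004  0.0002 -1.    ] q6 -1.3109297413885657 F [ 0.517  -0.5333  0.6299] T [-0.024   0.0441 -0.0048] w 0.08527338101961666 gf 0.0
nut 0.69 [271.2 224.2] world [0.5073 0.2604 0.068 ] tool [-0.0018 -0.0011  0.0404]
0.61 [247.5, 203.7, 50.3, 56.3]
red 25 [263.36 226.84] [257 222] [269 231]
```

View pics/w9.png

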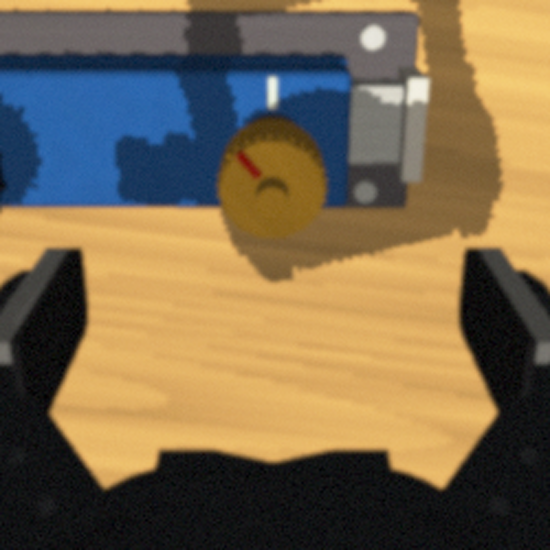

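move_arm([
  {"twist": [0,0,0],"travel": [0,-0.001,0.03],"jaw": 0},
  {"twist": [0,0,0],"travel": [0,0,0.03],"jaw": 0},
  {"twist": [0,0,0],"travel": [0,0,0.017],"jaw": 0},
  {"twist": [0,0,0],"travel": [0,0,0],"jaw": 0.3},
  {"twist": [0,0,0],"travel": [0,0,0],"jaw": 0.6},
  {"twist": [0,0,0],"travel": [0,0,0],"jaw": 1},
  {"twist": [0,0,0],"travel": [0,0,0],"jaw": 1},
  {"twist": [0,0,0],"travel": [0,0,0],"jaw": 1},
], squeeze=40)

```text
t: 16.05
eef_pos: [0.5062, 0.2609, 0.0329]
tool_rot: [0.001, -0.071, 0.997, 0.001]
force: [-1.2, 2.3, 5.7]
gripper_width: 0.0328
gripper_force: 39.5
```

```bash
python3 -c "
from h import *
st()"
```

```text
t 16.05 pos [0.5062 0.2609 0.0329] yaw -2.9985460645945543 z [ 0.0026  0.0017 -1.    ] q6 -1.3151430485668927 F [-1.2439  2.3128  5.6562] T [ 0.2786  0.1103 -0.0027] w 0.0327634469545822 gf 39.51721787452698
```

move_arm([
  {"twist": [0,0,0.15],"travel": [0,0,0.00012],"jaw": 1},
  {"twist": [0,0,0.15],"travel": [0,0,0.00012],"jaw": 1},
  {"twist": [0,0,0.15],"travel": [0,0,0.00012],"jaw": 1},
  {"twist": [0,0,0.15],"travel": [0,0,0.00012],"jaw": 1},
  {"twist": [0,0,0.15],"travel": [0,0,0.00012],"jaw": 1},
  {"twist": [0,0,0.15],"travel": [0,0,0.00012],"jaw": 1},
  {"twist": [0,0,0.15],"travel": [0,0,0.00012],"jaw": 1},
  {"twist": [0,0,0.1],"travel": [0,0,0.0001],"jaw": 1},
])

```text
t: 17.05
eef_pos: [0.5067, 0.2621, 0.032]
tool_rot: [0.001, 0.484, 0.875, 0.003]
force: [0.5, 5.5, 4.1]
gripper_width: 0.0331
gripper_force: 39.5
```

```bash
python3 -c "
from h import *
st();s,im=snap('wrist')
cv2.imwrite('pics/n0.png',im[:,:,::-1])
w=im[180:300,230:320].astype(int); r=np.argwhere((w[...,0]>90)&(w[...,1]<w[...,0]*.45))[:,::-1]+[230,180]; print(len(r),r.mean(0) if len(r) else '')
"
```

```text
t 17.05 pos [0.5067 0.2621 0.032 ] yaw 2.131048201194866 z [ 0.004   0.0036 -1.    ] q6 -0.16187564138109678 F [0.5231 5.5118 4.0818] T [0.7586 0.1426 0.088 ] w 0.033063163645917194 gf 39.537726044654846
128 [257.2344 284.375 ]
```

move_arm([
  {"twist": [0,0,0.1],"travel": [0,0,0.0001],"jaw": 1},
  {"twist": [0,0,0.1],"travel": [0,0,0.0001],"jaw": 1},
  {"twist": [0,0,0.1],"travel": [0,0,0.0001],"jaw": 1},
  {"twist": [0,0,0.1],"travel": [0,0,0],"jaw": 1},
])

```text
t: 17.6
eef_pos: [0.5072, 0.2623, 0.0317]
tool_rot: [0.001, 0.648, 0.762, 0.003]
force: [1.3, 5.5, 3.3]
gripper_width: 0.033
gripper_force: 39.4
```

```bash
cat > red.py <<'E'
from h import *
st();s,im=snap('wrist')
w=im[180:300,230:320].astype(int); r=np.argwhere((w[...,0]>90)&(w[...,1]<w[...,0]*.45))[:,::-1]+[230,180]; print(len(r),r.mean(0) if len(r) else '')
E
python3 red.py
```

```text
t 17.6 pos [0.5072 0.2623 0.0317] yaw 1.7313466518530365 z [ 0.005   0.0041 -1.    ] q6 0.23773958862044584 F [1.3103 5.5046 3.2528] T [ 0.8256 -0.0074  0.3607] w 0.03298834282947751 gf 39.44211959838867
126 [257.1825 284.4048]
```

move_arm([
  {"twist": [0,0,0.05],"travel": [0,0,0],"jaw": 1},
  {"twist": [0,0,0.05],"travel": [0,0,0],"jaw": 1},
])

```text
t: 17.9
eef_pos: [0.5074, 0.2614, 0.0317]
tool_rot: [0.002, 0.683, 0.731, 0.002]
force: [1.6, 4.4, 3.8]
gripper_width: 0.0328
gripper_force: 39.5
```

```bash
python3 red.py
```

```text
t 17.9 pos [0.5074 0.2614 0.0317] yaw 1.638178947909037 z [ 0.0056  0.0015 -1.    ] q6 0.3333096853664814 F [1.6352 4.441  3.8431] T [ 0.5288 -0.0819  1.0184] w 0.03276899440642984 gf 39.496132135391235
130 [255.4692 284.0077]
```

```bash
cat > ang.py <<'E'
from h import *
def ang():
    s,im=snap('wrist'); R_=Rm(s); ps=np.arctan2(R_[1,0],R_[0,0])
    w=im[180:300,230:320].astype(int); r=np.argwhere((w[...,0]>90)&(w[...,1]<w[...,0]*.45))[:,::-1]+[230,180]
    P=np.array([(R_.T@(onz('wrist',u,.091,s)-s['eef_pos']))[:2] for u in r]); m=P.mean(0)
    v=np.linalg.svd(P-m)[2][0]; v*=np.sign(v@m)
    a=np.arctan2(v[1],v[0]); b=np.arctan2(m[1],m[0])
    print('psi',ps,'mean',m*1e3,'axis ang',a,'nut yaw pca',ps-a,'nut yaw mean',ps-b,'T',s['torque'],'q6',s['qpos'][5])
for i in range(3): ang()
E
python3 ang.py; python3 -c "
from h import *
c=cv2.imread('pics/n0.png')"
```

```text
psi 1.6371118698674207 mean [ 8.7667 -7.9501] axis ang -0.7649733849024426 nut yaw pca 2.4020852547698635 nut yaw mean 2.3737030620026314 T [ 0.4676 -0.1773  1.0052] q6 0.33428316060254176
psi 1.6388930763520893 mean [ 8.7877 -7.9034] axis ang -0.7654463783637704 nut yaw pca 2.40433945471586 nut yaw mean 2.3713593234559394 T [ 0.5746 -0.2005  0.9981] q6 0.3322205100959161
psi 1.6386921576621 mean [ 8.7938 -7.9145] axis ang -0.7645294194673461 nut yaw pca 2.4032215771294463 nut yaw mean 2.371510108128852 T [ 0.6352 -0.2362  1.0096] q6 0.33206798754400735
```

move_arm([
  {"twist": [0,0,-0.12],"travel": [0,0,-0.0001],"jaw": 1},
  {"twist": [0,0,-0.18],"travel": [0,0,-0.00015],"jaw": 1},
  {"twist": [0,0,-0.18],"travel": [0,0,-0.00015],"jaw": 1},
  {"twist": [0,0,-0.18],"travel": [0,0,-0.00015],"jaw": 1},
  {"twist": [0,0,-0.18],"travel": [0,0,-0.00015],"jaw": 1},
  {"twist": [0,0,-0.18],"travel": [0,0,-0.00015],"jaw": 1},
  {"twist": [0,0,-0.18],"travel": [0,0,-0.00015],"jaw": 1},
  {"twist": [0,0,-0.18],"travel": [0,0,-0.00015],"jaw": 1},
])

```text
t: 19.1
eef_pos: [0.507, 0.2612, 0.0327]
tool_rot: [0.002, 0.062, 0.998, 0.002]
force: [2.7, 3.3, 6.6]
gripper_width: 0.0331
gripper_force: 39.7
```

move_arm([
  {"twist": [0,0,-0.12],"travel": [0,0,-0.0001],"jaw": 1},
  {"twist": [0,0,0],"travel": [0,0,0],"jaw": 1},
  {"twist": [0,0,0],"travel": [0,0,0],"jaw": 1},
])

```text
t: 19.48
eef_pos: [0.507, 0.2611, 0.0328]
tool_rot: [0.002, 0.004, 1.0, 0.001]
force: [2.3, 4.2, 6.6]
gripper_width: 0.0329
gripper_force: 39.7
```

```bash
python3 ang.py; python3 -c "
from h import *
st()"
```

```text
psi 3.132909275538029 mean [ 7.3921 -6.8362] axis ang -0.7284588142938789 nut yaw pca 3.861368089831908 nut yaw mean 3.8792561347919623 T [ 0.4846 -0.282   0.0917] q6 -1.1644637402252396
psi 3.1328986981273124 mean [ 7.4113 -6.867 ] axis ang -0.7308472341491907 nut yaw pca 3.863745932276503 nut yaw mean 3.880191821385898 T [ 0.5366 -0.3707  0.0524] q6 -1.1644334908678384
psi 3.132965071828238 mean [ 7.4605 -6.9399] axis ang -0.729202307565737 nut yaw pca 3.8621673793939753 nut yaw mean 3.8822304785536472 T [ 0.5393 -0.2904  0.0933] q6 -1.1644764812752775
t 19.625 pos [0.507  0.2612 0.0328] yaw 3.132872321846357 z [ 0.004   0.0029 -1.    ] q6 -1.1644211913516103 F [0.8804 3.347  7.1156] T [ 0.4923 -0.2817  0.0606] w 0.03263752462513756 gf 39.66198027133942
```

```bash
python3 - <<'E'
from h import *
s=observe(); R_=Rm(s)
def f(im):
    w=im[180:300,230:320].astype(int); d=w[...,0]-1.*np.maximum(w[...,1],w[...,2]); 
    for k in (.45,.35):
        r=np.argwhere((w[...,0]>90)&(w[...,1]<w[...,0]*k))[:,::-1]+[230,180]
        P=np.array([(R_.T@(onz('wrist',u,.091,s)-s['eef_pos']))[:2] for u in r]); m=P.mean(0); v=np.linalg.svd(P-m)[2][0]; v*=np.sign(v@m)
        print(k,len(r),r.mean(0),r.min(0),r.max(0),m*1e3,np.arctan2(v[1],v[0]))
a=cv2.imread('pics/n0.png')[:,:,::-1]; f(a); _,b=snap('wrist'); f(b)
g=lambda c:(255*(c/255.)**.7).astype('uint8')
cv2.imwrite('pics/w10.png',np.hstack([cv2.resize(g(x[225:325,225:325,::-1]),(400,400),interpolation=cv2.INTER_CUBIC) for x in (a,b)]))
E
```

```text
0.45 128 [257.2344 284.375 ] [249 276] [266 293] [ 7.0752 -6.3902] -0.6700510494128371
0.35 99 [257.4646 284.4242] [250 277] [265 292] [ 7.0522 -6.2903] -0.6912049175076027
0.45 126 [256.0159 283.7063] [247 275] [265 292] [ 7.4131 -6.9183] -0.7308282131132101
0.35 105 [256.1619 283.5429] [248 276] [264 292] [ 7.4966 -6.8538] -0.7311186603251665
```

View pics/w10.png

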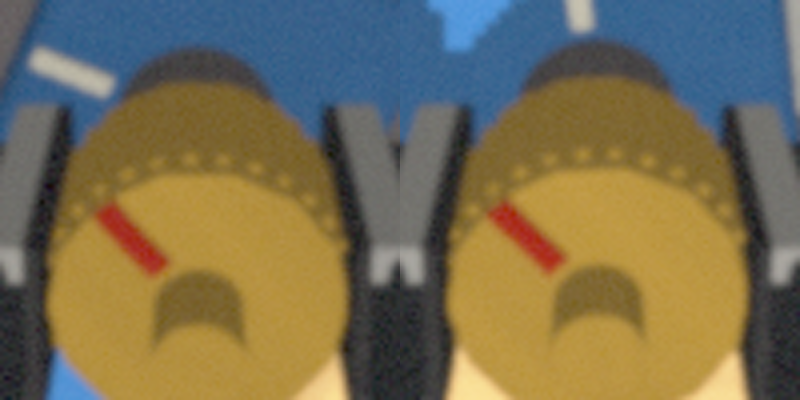

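move_arm([
  {"twist": [0,0,-0.06],"travel": [0,0,-5e-05],"jaw": 1},
  {"twist": [0,0,-0.055],"travel": [0,0,-5e-05],"jaw": 1},
  {"twist": [0,0,0],"travel": [0,0,0],"jaw": 1},
  {"twist": [0,0,0],"travel": [0,0,0],"jaw": 1},
])

```text
t: 20.18
eef_pos: [0.507, 0.2611, 0.0329]
tool_rot: [0.002, -0.053, 0.999, 0.001]
force: [1.0, 2.9, 6.2]
gripper_width: 0.0328
gripper_force: 39.7
```

```bash
python3 ang.py; python3 - <<'E'
from h import *
st(); snap('top')
for t in ('sprocket','spindle_seat'):
    for r in tip_of(t,'top')[:3]: print(t,r['p'],onz('top',r['xy'],.07))
E
```

```text
psi -3.035368940997225 mean [ 7.2807 -6.933 ] axis ang -0.7294065383433866 nut yaw pca -2.3059624026538383 nut yaw mean -2.274428934228531 T [ 0.4455 -0.2754  0.0154] q6 -1.2793984734795663
psi -3.03533955358152 mean [ 7.2562 -6.9282] axis ang -0.7325284862320991 nut yaw pca -2.3028110673494213 nut yaw mean -2.2730585665809766 T [ 0.4872 -0.3136  0.1011] q6 -1.2793733895702661
psi -3.0353716167912967 mean [ 7.2289 -6.8641] axis ang -0.7310752178287792 nut yaw pca -2.3042963989625176 nut yaw mean -2.275852181063386 T [ 0.4698 -0.3291  0.0574] q6 -1.2793516973351429
t 20.325 pos [0.507  0.2611 0.0329] yaw -3.0353746456551463 z [ 0.0039  0.0028 -1.    ] q6 -1.2793579911364015 F [0.9534 3.4425 6.2089] T [ 0.4919 -0.3224  0.0423] w 0.03280341552314605 gf 39.66183006763458
sprocket 0.8 [ 0.3689 -0.2413  0.07  ]
sprocket 0.57 [0.5304 0.1487 0.07  ]
sprocket 0.54 [ 0.3867 -0.3413  0.07  ]
spindle_seat 0.79 [0.5158 0.1369 0.07  ]
```

```bash
python3 -c "
from workcell import *
print(finish_job())"
```

```text
the job is handed in; nothing more can be done
None
```

I handed the job in at about 20 s: the sprocket sits on its shoulder and is released, and the nut was bottomed, backed off about a quarter turn (1.58–1.64 rad by camera, target 1.57) and is still gripped. The first grip closed above the sprocket hub because the finger tips end about 28 mm short of the stated TCP; it did not visibly move anything.

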